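# Aim the router's aerial turntable and clamp it

## Task

Turn the aluminium wheel of the aerial turntable by pressing on its rim and dragging it round, until the engraved line on the wheel faces the fixed steel pointer; let go, then throw the clamp lever beside the wheel fully over, away from the robot, so that it stays aimed. The bearing is delicate: never push on the wheel with more than about 15 N, and do not touch the white aerial panel in the middle. Leave the clamp open until the line is at the pointer, and leave the other things on the desk where they are.

Things in the scene. Friction and masses are not known exactly. Their poses are not given: they have to be found in the camera images.
- stand: The aerial turntable, fixed to the desk. Origin on the desk on the wheel's vertical axis; x runs towards the pointer, y towards the clamp lever, z up. Black base plate 24 mm thick, x from -100 to +120 mm, y from -110 to +180 mm. On it turns a solid horizontal aluminium wheel, 160 mm across, 22 mm thick, flat top, fluted edge. Turning it takes about 0.20 N m; it stays where it is left.
- rim_level (a point): point on the wheel's axis, 74 mm above the desk, fixed to the stand: the MIDDLE of the range of the wheel's flat top. The true top, at rest, is set by an adjusting collar and not measured: 68 to 80 mm above the desk, to be found by touch. The wheel sits on a spring: pressed down on its top it sinks 1 mm for every 5 N, up to about 9 mm.
- aerial_foot (a point): point on the wheel's axis, 74 mm above the desk. Round it, fixed on the wheel: a grey foot of radius 30 mm, 4 mm high, and the white aerial panel (40 x 12 mm, top 32 mm above the wheel's top), not to be touched. The free flat ring of the rim lies 32 to 77 mm from the axis; a fingertip (friction coefficient about 1) pressing there with 8 to 11 N, 60 mm from the axis, drags the wheel along.
- pointer (a point): arrow tip of the fixed steel pointer post at the wheel's edge, 82 mm from the axis along the stand's +x, 79 mm above the desk.
- wheel (a joint): angle of the wheel (rad): direction of its engraved line, counter-clockwise seen from above, from the pointer. 0 or 6.283 (a full turn): the line faces the pointer. Turns both ways, stops at -1.6 and 7.9. The line is dark, 3 mm wide, along a radius of the wheel's top from 44 to 78 mm from the axis and down its edge.
- clamp (a joint): angle of the clamp lever (rad): 0 open, leaning to the stand's -x (towards the robot); 1.0 fully over at its stop, leaning to +x, clamped. It turns about the stand's y axis, pivot at x = 0, y = +135 mm, 46 mm above the desk; stays where it is left; about 1 N at the ball moves it.
- clamp_tip (a point): centre of the black ball, 26 mm in diameter, at the end of the clamp lever's 10 mm steel rod, 80 mm from its pivot; 116 mm above the desk when open or fully over, 126 mm when upright.
- mouse: grey computer mouse, 105 x 62 x 32 mm, loose beside the turntable; origin at its underside. Leave it.
- tape: ring of cardboard-coloured tape, 56 mm across, 19 mm high, loose beside the clamp; origin at its underside. Leave it.
- stapler: black stapler, 130 x 34 x 42 mm, loose; origin at its underside. Leave it.
- pencil: wooden pencil, 158 mm long, 8 mm thick, on the clipboard. Leave it.

How it is judged:
On the way, in this order (a step that is already met when the one before it is completed fails the run):
1. the engraved line faces the pointer, the turntable is let go and the clamp is still open ((value of joint wheel between -0.05 and 0.05 rad or value of joint wheel between 6.233 and 6.333 rad) and contact force between stand and anything else below 0.3 N and value of joint clamp below 0.35 rad), for 0.2 s.
2. the clamp lever is fully over ((value of joint wheel between -0.05 and 0.05 rad or value of joint wheel between 6.233 and 6.333 rad) and value of joint clamp above 0.88 rad), for 0.2 s.
At the end, for the whole second after the job is handed in: The engraved line faces the pointer within 0.05 rad (4 mm at the rim), the clamp lever is at least 0.88 rad over of its 1.0, nothing touches the turntable, and the mouse, tape, stapler and pencil lie within 30 mm of where they were (all of step 2 and contact force between stand and anything else below 0.3 N and distance of each of mouse, tape, stapler, pencil from where it was at the start of the episode below 0.03 m).
It fails at once if the wheel pushed with more than 18 N (contact force between wheel_c0 and anything else above 18 N).
It fails at once if the aerial panel touched (contact force between wheel_c1 and anything else above 0.5 N).
It fails at once if the clamp thrown before the line is at the pointer (not (value of joint wheel between -0.05 and 0.05 rad or value of joint wheel between 6.233 and 6.333 rad) and value of joint clamp above 0.5 rad).
It fails at once if the mouse, tape, stapler or pencil shoved away (distance of any of mouse, tape, stapler, pencil from where it was at the start of the episode above 0.03 m).
It also fails if it takes over 67 s, if anything falls off the work surface, if the arm or the gripper's body presses on something with over 40 N, if the wrist force passes 120 N, or if a joint passes its speed limit or range.

## Robot

A 7-joint arm with a two-finger parallel gripper is mounted at the origin on the work surface. World frame = base frame: x ahead of the robot, y to its left, z up, the work surface at z = 0. Lengths are in m, angles in rad, forces in N, time in s.
With the tool pointing down it reaches from about 0.4 to 0.9 m from the base axis. Payload 5.5 kg.
Tool frame: the origin (TCP) lies on the centre line of the jaws, within the pads' length; the fingertips stand 11 mm ahead of it and the grasp point (between the pads) lies 8 mm behind it; z points along the fingers, y is the line along which they close (so a half turn about z gives the same grasp; the last joint's range is limited). The gripper opens to 92 mm and grips with 3 to 60 N. Pads are 19 mm wide; open, the fingers measure 130 mm over their backs; the gripper's body (75 mm by 190 mm) begins 47 mm behind the grasp point.
Start: joints at [-1.035, 0.501, -0.427, 1.55, 0.221, 1.138, -0.21], TCP at [0.175, 0.626, 0.198] pointing down, gripper open.
Joint ranges: [-2.88, 2.88], [-0.31, 2.03], [-1.54, 1.56], [0.2, 2.42], [-1.41, 4.55], [0.19, 2.02], [-2.57, 2.57]. Speed limits (rad/s): [2.57, 2.57, 3.14, 3.14, 3.14, 3.14, 3.14].

## Interface

Orientations are given as a rotation vector (axis times angle).
In Python, from cell import * gives the robot as it stands. The module is installed in compiled form; this text tells all that it offers.
- The arm moves only by the shell command python3 -m inch 'ROWS'. ROWS is a JSON object whose one key "moves" holds a list of rows, each a list of 7 numbers: the finger opening in mm, from 0 to 91.8, then the shift along the tool's x, y, z in units of 30 mm (1.0 is 30 mm), then the turn, a rotation vector about the tool's x, y, z in units of 6 degrees (1.0 is 6 degrees). A call has 1 to 20 rows; each row is the pose to reach, as a shift and turn from the pose commanded when the call began, along the tool's axes at that moment; what a row does not reach only later rows make up. A row lasts 1/10 s, in which the tool goes at most 50 mm and 8.59 degrees, less where a joint would pass 70% of its speed; a pose out of reach is approached as far as the arm can. A call with a gripper value outside its range is refused whole. The fingers move at their own pace and stop on an object; the grip force is fixed at half the most. Time passes only in rows, so rows that repeat a pose let the fingers close. It gives the time, the measured TCP pose, the force, the opening and the grip force at its end, in the units of the state.
- get_state(): the state, without advancing time (a new reading comes with each control period).
- snapshot(name): name is "scene" or "top"; returns a dict with "img" (420x560x3 uint8, blue, green, red), "z_map" (420x560 float32, m along the optical axis (not along the pixel's ray), 0 where there is no reading), "K" (3x3 intrinsics, pixels), "R" (3x3) and "t" (3): a world point X has camera coordinates R X + t. Camera axes: x right, y down, z forward; pixel columns grow to the right and rows downward; lengths in m; the calibration is good to about 2 mm. A picture is of the moment at which its call begins.
- sign_off(): hands the job in; it is judged then, once.
The state is a dict: "clock": time; "joints": joint angles; "qvel": joint speeds; "effort": joint torques, N m; "eef_pos": TCP position; "tcp_rot": TCP orientation; "force": force on the tool from outside, world axes, zero at the start; "wrist_torque": the same for the moment, N m; "finger_gap": finger opening in m; "grip_force": force on a finger pad.
Only numpy, scipy, OpenCV 4.12 (cv2) and the standard library are available. Lean on these libraries where they do the work, as an engineer would, in place of code of your own. Each camera call takes 0.05 s, during which the arm holds its last target. There are 200 camera calls.

## Working session

There is one attempt and no reset: what is moved stays moved. The work goes in short steps, Python scripts to look and compute and a shell command to move; the robot and the scene stay as the last step left them, time stands still between calls to the robot, and variables do not carry over. Pictures are saved under pics/ and viewed, at most 11 in all, crops included, and the job is handed in when it is done.

```bash
mkdir -p pics; python3 - <<'E'
from cell import *
import cv2
s=get_state();print({k:s[k] for k in("clock","eef_pos","tcp_rot","force","finger_gap")})
for n in("scene","top"):
    d=snapshot(n);cv2.imwrite(f"pics/{n}0.png",d["img"]);print(n,d["K"].round(1).tolist(),d["R"].round(3).tolist(),d["t"].round(3).tolist())
E
```

```text
{'clock': 0.0, 'eef_pos': array([0.17497738, 0.62519598, 0.19716277]), 'tcp_rot': array([-4.27065701e-01, -3.11211173e+00,  3.05305447e-03]), 'force': array([-0.3424101 ,  0.56185933,  0.52827983]), 'finger_gap': 0.09173802703013814}
scene [[511.4, 0.0, 282.9], [0.0, 511.4, 205.1], [0.0, 0.0, 1.0]] [[-0.826, 0.563, -0.009], [0.31, 0.441, -0.842], [-0.47, -0.699, -0.539]] [0.417, -0.097, 1.675]
top [[521.9, 0.0, 283.3], [0.0, 521.9, 208.9], [0.0, 0.0, 1.0]] [[-0.003, -1.0, -0.011], [-0.98, 0.005, -0.2], [0.2, 0.01, -0.98]] [0.05, 0.532, 1.511]
```

View pics/scene0.png

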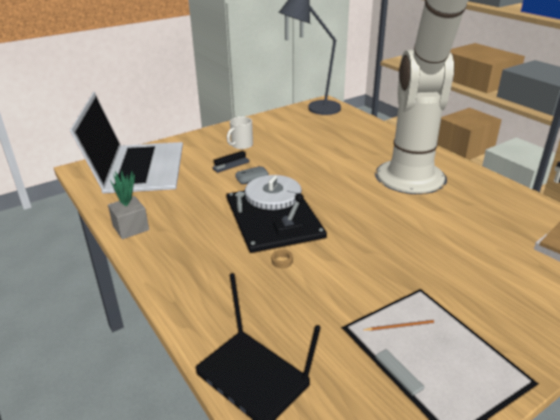

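View pics/top0.png

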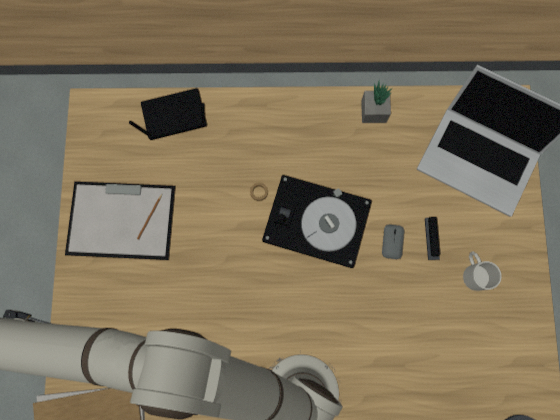

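The scene view shows the turntable with its wheel at about (273,192). In the top view the wheel centre is at (328,223), the pointer at (338,193), the clamp at (285,214), and the engraved line near (312,234). The tape is at (259,192) and the mouse at (394,241).

```bash
cat > h.py <<'E'
from cell import *
import cv2, numpy as np
def ray(d,uv,z):
    R,t=d["R"],d["t"];c=-R.T@t
    v=R.T@np.linalg.inv(d["K"])@np.array([uv[0],uv[1],1.]);return c+v*(z-c[2])/v[2]
def proj(d,X):
    p=d["K"]@(d["R"]@np.array(X)+d["t"]);return p[:2]/p[2]
def rectify(d,o,half,z,px=0.0005):
    "top-down resampled picture of plane z; up = world x, left = world y"
    n=int(2*half/px);c=[(0,0),(n,0),(n,n),(0,n)]
    w=[(o[0]+half-v*px,o[1]+half-u*px,z) for u,v in c]
    M=cv2.getPerspectiveTransform(np.float32([proj(d,x) for x in w]),np.float32(c))
    return cv2.warpPerspective(d["img"],M,(n,n),flags=cv2.INTER_CUBIC)
E
python3 - <<'E'
from h import *
d=snapshot("top");g=cv2.cvtColor(d["img"],cv2.COLOR_BGR2GRAY);hsv=cv2.cvtColor(d["img"],cv2.COLOR_BGR2HSV)
roi=np.zeros_like(g);roi[165:280,250:378]=255
m=cv2.bitwise_and(((g<60)*255).astype('uint8'),roi)
m2=cv2.bitwise_and((((g>110)&(hsv[...,1]<60))*255).astype('uint8'),roi)
c=max(cv2.findContours(m2,0,2)[0],key=cv2.contourArea);print("wheel",cv2.fitEllipse(cv2.convexHull(c)),cv2.minEnclosingCircle(c))
e=cv2.fitEllipse(cv2.convexHull(c));print(ray(d,e[0],.074))
a=np.concatenate([x for x in cv2.findContours(m,0,2)[0] if cv2.contourArea(x)>100]);r=cv2.minAreaRect(a);b=cv2.boxPoints(r)
B=np.array([ray(d,p,.024) for p in b]);print("base\n",B.round(4),[np.linalg.norm(B[i]-B[i-1]).round(4) for i in range(4)])
im=rectify(d,ray(d,e[0],.074),.15,.074);cv2.imwrite("pics/rect1.png",im)
E
```

```text
wheel ((328.33282470703125, 223.4162139892578), (53.17955017089844, 54.02638626098633), 117.65485382080078) ((328.3974304199219, 223.2051239013672), 27.071144104003906)
[ 0.48355278 -0.08424848  0.074     ]
base
 [[ 0.439   0.115   0.024 ]
 [ 0.6508  0.0542  0.024 ]
 [ 0.5639 -0.2258  0.024 ]
 [ 0.3569 -0.1587  0.024 ]] [np.float64(0.2857), np.float64(0.2203), np.float64(0.2932), np.float64(0.2176)]
```

View pics/rect1.png

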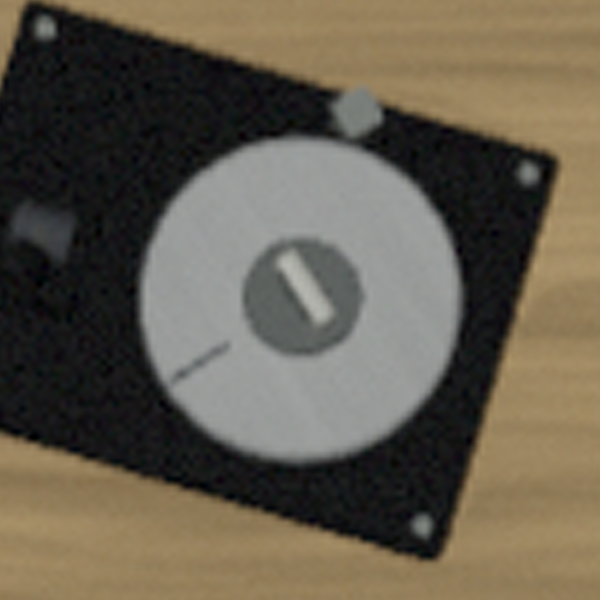

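The rectified view (0.5 mm/px, up = world x) shows the wheel centre near (302,298) and the pointer at (357,112), so stand yaw is about -17°. The line runs from (230,343) to (172,383), about 122° in the world frame, so the wheel sits at about +2.43 rad. I'll drag it clockwise along the near side.

```bash
cat >> h.py <<'E'
from scipy.spatial.transform import Rotation as Ro
C=np.array([.485,-.085]);YAW=np.deg2rad(-17)
def W(sx,sy,z):
    c,s=np.cos(YAW),np.sin(YAW);return np.array([C[0]+c*sx-s*sy,C[1]+s*sx+c*sy,z])
def rel(*P,p=None):
    "rows (units of 30 mm, tool axes) to world points from the present pose"
    s=get_state();p=s["eef_pos"] if p is None else p
    R=Ro.from_rotvec(s["tcp_rot"]).as_matrix()
    for X in P: print((R.T@(np.array(X)-p)/.03).round(2).tolist(), np.array(X).round(4))
def st():
    s=get_state();print("t",round(s["clock"],2),"p",s["eef_pos"].round(4),"F",s["force"].round(2),"gap",round(s["finger_gap"],4))
E
python3 - <<'E'
from h import *
a=np.deg2rad(250)
r=.058
rel([.42,.3,.198],W(r*np.cos(a),r*np.sin(a),.15),W(r*np.cos(a),r*np.sin(a),.105))
R=Ro.from_rotvec(get_state()["tcp_rot"]).as_matrix();print(R.round(3))
E
```

```text
[-10.79, -8.25, -0.01] [0.42  0.3   0.198]
[-15.63, -21.82, 1.61] [ 0.4501 -0.1313  0.15  ]
[-15.63, -21.82, 3.11] [ 0.4501 -0.1313  0.105 ]
[[-0.963  0.269 -0.   ]
 [ 0.269  0.963 -0.001]
 [ 0.    -0.002 -1.   ]]
```

```bash
python3 -m inch '{"moves":[[0,-10.8,-8.25,0,0,0,0],[0,-10.8,-8.25,0,0,0,0],[0,-10.8,-8.25,0,0,0,0],[0,-10.8,-8.25,0,0,0,0],[0,-10.8,-8.25,0,0,0,0],[0,-10.8,-8.25,0,0,0,0],[0,-10.8,-8.25,0,0,0,0],[0,-10.8,-8.25,0,0,0,0],[0,-10.8,-8.25,0,0,0,0],[0,-15.6,-21.8,1.6,0,0,0],[0,-15.6,-21.8,1.6,0,0,0],[0,-15.6,-21.8,1.6,0,0,0],[0,-15.6,-21.8,1.6,0,0,0],[0,-15.6,-21.8,1.6,0,0,0],[0,-15.6,-21.8,1.6,0,0,0],[0,-15.6,-21.8,1.6,0,0,0],[0,-15.6,-21.8,1.6,0,0,0],[0,-15.6,-21.8,1.6,0,0,0],[0,-15.6,-21.8,1.6,0,0,0],[0,-15.6,-21.8,1.6,0,0,0]]}'
python3 - <<'E'
from h import *
st();print(get_state()["tcp_rot"])
a=np.deg2rad(250);r=.058
rel(W(r*np.cos(a),r*np.sin(a),.105))
E
```

```text
clock: 2.15
eef_pos: [0.4493, -0.13, 0.1498]
tcp_rot: [-0.43, -3.111, -0.001]
force: [0.9, 1.2, -1.3]
finger_gap: -0.0001
grip_force: 0.0
t 2.15 p [ 0.4493 -0.13    0.1498] F [ 0.92  1.23 -1.32] gap -0.0001
[-4.29851190e-01 -3.11111105e+00 -7.16829168e-04]
[-0.04, -0.04, 1.49] [ 0.4501 -0.1313  0.105 ]
```

```bash
python3 -m inch '{"moves":[[0,0,0,1.0,0,0,0],[0,0,0,1.5,0,0,0],[0,0,0,1.7,0,0,0],[0,0,0,1.7,0,0,0],[0,0,0,1.7,0,0,0],[0,0,0,1.7,0,0,0]]}'; python3 -m inch '{"moves":[[0,0,0,0.05,0,0,0],[0,0,0,0.1,0,0,0],[0,0,0,0.15,0,0,0],[0,0,0,0.15,0,0,0]]}'
```

```text
clock: 2.75
eef_pos: [0.4505, -0.1297, 0.1001]
tcp_rot: [0.426, 3.111, -0.0]
force: [-0.2, 0.1, 0.7]
finger_gap: 0.0004
grip_force: 0.0
clock: 3.15
eef_pos: [0.4494, -0.1299, 0.0945]
tcp_rot: [-0.427, -3.112, -0.0]
force: [0.4, -0.3, 1.0]
finger_gap: 0.0001
grip_force: 0.0
```

```bash
for i in 1 2; do :; done
python3 -m inch '{"moves":[[0,0,0,0.06,0,0,0],[0,0,0,0.12,0,0,0],[0,0,0,0.12,0,0,0]]}' | grep -E "force|pos"
python3 -m inch '{"moves":[[0,0,0,0.04,0,0,0],[0,0,0,0.04,0,0,0]]}'| grep -E "^force|pos"
python3 -m inch '{"moves":[[0,0,0,0.04,0,0,0],[0,0,0,0.04,0,0,0]]}'| grep -E "^force|pos"
```

```text
eef_pos: [0.4494, -0.1299, 0.0908]
force: [-0.1, 0.3, -0.1]
grip_force: 0.0
eef_pos: [0.4495, -0.1299, 0.0898]
force: [-0.4, 0.0, -0.1]
eef_pos: [0.4496, -0.1299, 0.0886]
force: [-0.7, 0.2, 0.1]
```

Tip is at about 77.5 mm with no contact yet. I'll continue in steps of 2 × 1 mm.

```bash

python3 -m inch '{"moves":[[0,0,0,0.035,0,0,0],[0,0,0,0.035,0,0,0]]}'| grep -E "^force|pos"
python3 -m inch '{"moves":[[0,0,0,0.035,0,0,0],[0,0,0,0.035,0,0,0]]}'| grep -E "^force|pos"
```

```text
eef_pos: [0.4495, -0.1299, 0.0875]
force: [-1.1, -0.3, 0.3]
eef_pos: [0.4495, -0.1299, 0.0865]
force: [0.3, -0.3, 0.5]
```

```bash
python3 -c "
from h import *
st()"
```

```text
t 4.25 p [ 0.4495 -0.1299  0.0865] F [ 0.27 -0.27  0.52] gap 0.0006
```

```bash

python3 -m inch '{"moves":[[0,0,0,0.035,0,0,0],[0,0,0,0.035,0,0,0]]}'| grep -E "^force|pos"
python3 -m inch '{"moves":[[0,0,0,0.035,0,0,0],[0,0,0,0.035,0,0,0]]}'| grep -E "^force|pos"
```

```text
eef_pos: [0.4495, -0.1299, 0.0854]
force: [0.1, -0.2, 0.4]
eef_pos: [0.4495, -0.1299, 0.0844]
force: [0.5, -0.2, -1.2]
```

```bash

python3 -m inch '{"moves":[[0,0,0,0.035,0,0,0],[0,0,0,0.035,0,0,0]]}'| grep -E "^force|pos"
python3 -m inch '{"moves":[[0,0,0,0.035,0,0,0],[0,0,0,0.035,0,0,0]]}'| grep -E "^force|pos"
```

```text
eef_pos: [0.4495, -0.1299, 0.0833]
force: [-0.1, 0.4, -0.7]
eef_pos: [0.4495, -0.1299, 0.0822]
force: [-0.1, 1.0, 0.0]
```

```bash

python3 -m inch '{"moves":[[0,0,0,0.035,0,0,0],[0,0,0,0.035,0,0,0]]}'| grep -E "^force|pos"
python3 -m inch '{"moves":[[0,0,0,0.035,0,0,0],[0,0,0,0.035,0,0,0]]}'| grep -E "^force|pos"
```

```text
eef_pos: [0.4495, -0.1299, 0.0812]
force: [-0.2, 0.2, 0.5]
eef_pos: [0.4495, -0.1299, 0.0802]
force: [-0.5, -0.1, 0.6]
```

```bash

python3 -m inch '{"moves":[[0,0,0,0.035,0,0,0],[0,0,0,0.035,0,0,0]]}'| grep -E "^force|pos"
python3 -m inch '{"moves":[[0,0,0,0.035,0,0,0],[0,0,0,0.035,0,0,0]]}'| grep -E "^force|pos"
```

```text
eef_pos: [0.4495, -0.1299, 0.0791]
force: [1.0, -0.3, -0.0]
eef_pos: [0.4495, -0.1299, 0.0781]
force: [1.6, -0.6, 0.1]
```

```bash

python3 -m inch '{"moves":[[0,0,0,0.035,0,0,0],[0,0,0,0.035,0,0,0]]}'| grep -E "^force|pos"
python3 -c "
from h import *
for n in('scene','top'):
  d=snapshot(n);u,v=proj(d,W(0,0,.07)).astype(int);print(n,u,v)
  c=d['img'][v-60:v+60,u-80:u+80];cv2.imwrite(f'pics/{n}1.png',cv2.resize(c,None,fx=4,fy=4,interpolation=2))
st()
i=cv2.imread
cv2.imwrite('pics/c1.png',np.vstack([cv2.resize(i(f'pics/{n}1.png'),(400,300)) for n in('scene','top')]))"
```

```text
eef_pos: [0.4495, -0.1299, 0.077]
force: [0.0, -0.5, 0.1]
scene 271 190
top 328 223
t 6.15 p [ 0.4496 -0.1299  0.0771] F [-0.17  0.2   0.62] gap 0.0006
```

View pics/c1.png

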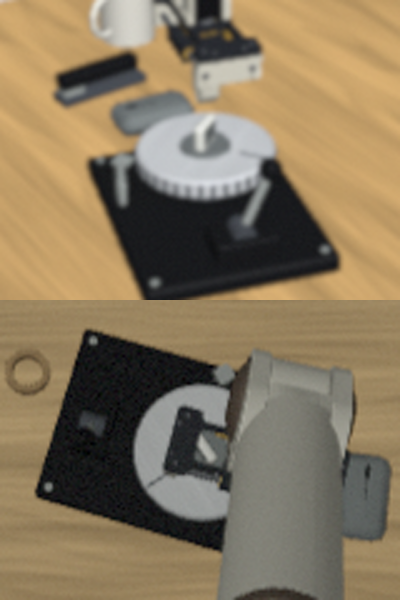

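The scene crop (top) shows the closed fingertips near (205,97), just at or above the wheel's robot-side rim, with no obvious contact. In the top crop the hand covers the robot side of the wheel. I'll check the depths.

```bash
python3 -c "
from h import *
d=snapshot('scene');s=get_state();R=Ro.from_rotvec(s['tcp_rot']).as_matrix();tip=s['eef_pos']+R@[0,0,.011]
k=2.5
f=lambda X:((proj(d,X)-[271-80,190-60])*k).round(1)
print('tip',f(tip),'L/R',f(tip+R@[0,.019,0]),f(tip-R@[0,.019,0]),'centre .068',f(W(0,0,.068)),f(W(0,0,.08)))
def X(u,v):
    z=d['z_map'][v,u];return (d['R'].T@(np.linalg.inv(d['K'])@[u*z,v*z,z]-d['t'])).round(4)
for a,b in((170,130),(170,175),(240,170),(160,160),(260,140),(235,125),(205,95),(205,85),(215,80)): print(a,b,X(191+int(a/k),130+int(b/k)))
for A in range(0,360,45):
  u,v=np.round(proj(d,W(.06*np.cos(np.radians(A)),.06*np.sin(np.radians(A)),.074))).astype(int);print(A,X(u,v))
"
```

```text
tip [205.5 128.1] L/R [210.4 135.7] [200.7 120.6] centre .068 [201.3 151.5] [201.1 142.5]
170 130 [ 0.4977 -0.1318  0.0787]
170 175 [ 0.5487 -0.0505  0.0768]
240 170 [ 0.4806 -0.0131  0.0779]
160 160 [ 0.5409 -0.084   0.0767]
260 140 [ 0.4233 -0.0553  0.0767]
235 125 [ 0.427  -0.1008  0.0765]
205 95 [ 0.4603 -0.1128  0.1217]
205 85 [ 0.4982 -0.0535  0.1721]
215 80 [ 0.4872 -0.0503  0.1762]
0 [ 0.5453 -0.0985  0.0776]
45 [ 0.5396 -0.0546  0.0747]
90 [ 0.5027 -0.0248  0.0767]
135 [ 0.4635 -0.0229  0.08  ]
180 [ 0.4315 -0.0637  0.0755]
225 [ 0.4356 -0.1092  0.0754]
270 [ 0.4718 -0.1344  0.079 ]
315 [ 0.5166 -0.1345  0.077 ]
```

```bash
python3 -c "
from h import *
d=snapshot('scene')
c=d['img'][130:215,225:325];cv2.imwrite('pics/z2.png',cv2.resize(c,None,fx=7,fy=7,interpolation=0))
s=get_state();R=Ro.from_rotvec(s['tcp_rot']).as_matrix()
for z in(.011,0,-.008,-.055,-.1): print(z,((proj(d,s['eef_pos']+R@[0,0,z])-[225,130])*7).round())
def X(u,v):
    z=d['z_map'][v,u];return (d['R'].T@(np.linalg.inv(d['K'])@[u*z,v*z,z]-d['t'])).round(3)
for v in range(145,190,3): print(v,[X(u,v).tolist() for u in(270,273,276)])
"
```

```text
0.011 [338. 359.]
0 [337. 336.]
-0.008 [337. 320.]
-0.055 [334. 220.]
-0.1 [332. 122.]
145 [[0.484, -0.088, 0.212], [0.456, -0.117, 0.192], [0.449, -0.112, 0.192]]
148 [[0.495, -0.072, 0.212], [0.49, -0.065, 0.213], [0.482, -0.062, 0.212]]
151 [[0.506, -0.054, 0.213], [0.498, -0.053, 0.211], [0.493, -0.045, 0.213]]
154 [[0.509, -0.05, 0.207], [0.502, -0.047, 0.206], [0.494, -0.044, 0.205]]
157 [[0.51, -0.049, 0.199], [0.498, -0.053, 0.194], [0.492, -0.048, 0.194]]
160 [[0.505, -0.057, 0.185], [0.497, -0.054, 0.184], [0.489, -0.053, 0.182]]
163 [[0.507, -0.055, 0.177], [0.498, -0.054, 0.175], [0.49, -0.051, 0.174]]
166 [[0.465, -0.122, 0.126], [0.458, -0.115, 0.126], [0.447, -0.117, 0.122]]
169 [[0.464, -0.123, 0.115], [0.461, -0.113, 0.119], [0.448, -0.117, 0.113]]
172 [[0.357, -0.292, -0.005], [0.35, -0.285, -0.004], [0.348, -0.27, 0.002]]
175 [[0.37, -0.273, -0.004], [0.363, -0.265, -0.003], [0.357, -0.257, -0.001]]
178 [[0.456, -0.137, 0.076], [0.479, -0.085, 0.107], [0.469, -0.085, 0.104]]
181 [[0.496, -0.075, 0.108], [0.484, -0.077, 0.103], [0.47, -0.084, 0.095]]
184 [[0.501, -0.067, 0.104], [0.491, -0.068, 0.1], [0.468, -0.087, 0.083]]
187 [[0.501, -0.068, 0.094], [0.487, -0.073, 0.087], [0.473, -0.079, 0.079]]
```

View pics/z2.png

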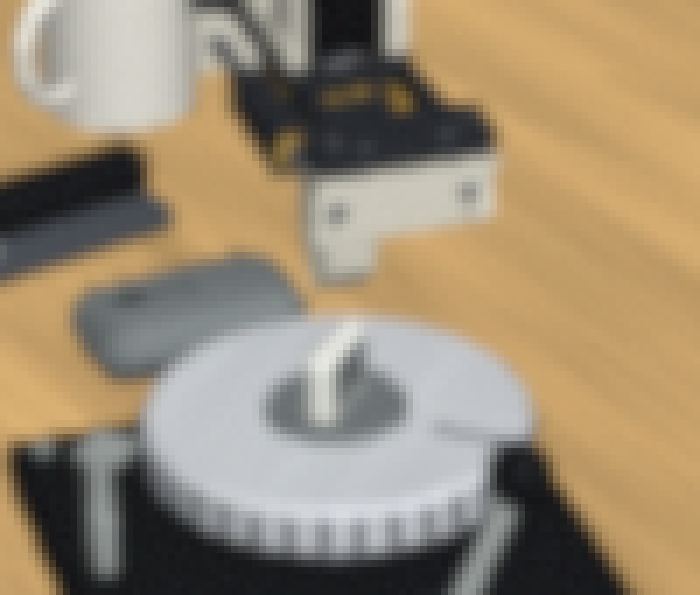

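The zoomed view shows the fingertip bottom at about (340,278), z ≈ 0.113 m by depth, while the state implies 0.066. The body is about 45 mm higher than reported too, so either the reported pose or the picture is off. I'll test with a small known move and compare the images.

```bash
cat >> h.py <<'E'
def tipz():
    "lowest depth-seen point of the hand over the stand, and state"
    d=snapshot('scene');s=get_state()
    v,u=np.mgrid[0:420,0:560];z=d['z_map'].ravel()
    P=(np.linalg.inv(d['K'])@np.stack([u.ravel()*z,v.ravel()*z,z])-d['t'][:,None]);P=(d['R'].T@P).T
    e=s['eef_pos'];m=(z>0)&(np.hypot(*(P[:,:2]-e[:2]).T)<.03)&(P[:,2]>.095)&(P[:,2]<.25)
    Q=P[m];print('tip z by depth',np.sort(Q[:,2])[:6].round(4),'xy',Q[Q[:,2]<Q[:,2].min()+.02][:,:2].mean(0).round(4),'state tip',(e[2]-.011).round(4),'q',s['joints'].round(4).tolist())
E
python3 -c "
from h import *
tipz();st()"
python3 -m inch '{"moves":[[0,0,0,-0.5,0,0,0],[0,0,0,-0.5,0,0,0],[0,0,0,-0.5,0,0,0]]}'
python3 -c "
from h import *
tipz();st()"
```

```text
tip z by depth [0.1027 0.1041 0.1056 0.1063 0.1084 0.1086] xy [ 0.4564 -0.1237] state tip 0.0662 q [0.2063, 0.3221, 0.0204, 2.1093, -0.0099, 0.7103, 1.5312]
t 6.3 p [ 0.4496 -0.1299  0.0772] F [-0.19 -0.27 -0.01] gap 0.0005
clock: 6.6
eef_pos: [0.45, -0.13, 0.0922]
tcp_rot: [0.427, 3.111, -0.0]
force: [0.3, 0.3, -0.2]
finger_gap: 0.0004
grip_force: 0.0
tip z by depth [0.1185 0.1195 0.1214 0.1223 0.1228 0.1231] xy [ 0.4569 -0.1227] state tip 0.0809 q [0.2056, 0.2966, 0.0211, 2.1001, -0.0092, 0.7449, 1.5305]
t 6.65 p [ 0.4496 -0.1299  0.0919] F [ 0.33 -0.6   1.14] gap 0.0009
```

```bash
python3 -m inch '{"moves":[[0,0,0,0.4,0,0,0],[0,0,0,0.7,0,0,0],[0,0,0,0.8,0,0,0],[0,0,0,0.8,0,0,0]]}' | grep -E "^force|pos"
python3 -c "
from h import *
d=snapshot('scene');c=d['img'][130:215,225:325];cv2.imwrite('pics/z3.png',cv2.resize(c,None,fx=7,fy=7,interpolation=0));st()"
```

```text
eef_pos: [0.4485, -0.1297, 0.0669]
force: [-0.5, 1.0, 0.5]
t 7.1 p [ 0.449  -0.1298  0.0674] F [ 0.24  0.24 -0.26] gap 0.0006
```

View pics/z3.png

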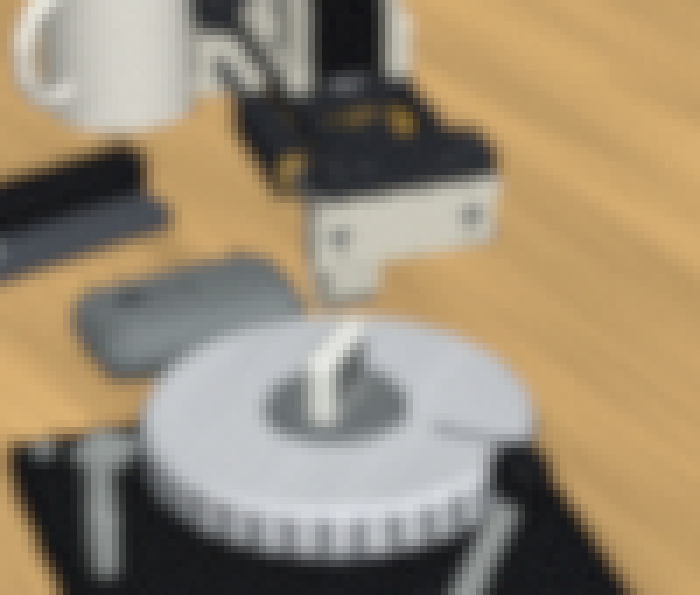

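The fingertip bottom is now at row 300 (340,300), and the rim point below it projects to about row 335. That leaves about 16 mm to go, at a reported z of about 0.051.

```bash
python3 -m inch '{"moves":[[0,0,0,0.15,0,0,0],[0,0,0,0.25,0,0,0],[0,0,0,0.3,0,0,0],[0,0,0,0.3,0,0,0]]}' | grep -E "^force|pos"
python3 -m inch '{"moves":[[0,0,0,0.035,0,0,0],[0,0,0,0.035,0,0,0]]}'| grep -E "^force|pos"
```

```text
eef_pos: [0.4495, -0.1299, 0.059]
force: [0.4, 0.3, 1.6]
eef_pos: [0.4496, -0.1299, 0.0581]
force: [-0.2, 0.9, 0.1]
```

```bash
python3 -m inch '{"moves":[[0,0,0,0.035,0,0,0],[0,0,0,0.035,0,0,0]]}'| grep -E "^force|pos"
python3 -m inch '{"moves":[[0,0,0,0.035,0,0,0],[0,0,0,0.035,0,0,0]]}'| grep -E "^force|pos"
```

```text
eef_pos: [0.4496, -0.1299, 0.057]
force: [-0.3, -1.3, -0.4]
eef_pos: [0.4495, -0.1299, 0.0559]
force: [0.3, 0.2, -0.2]
```

```bash
python3 -m inch '{"moves":[[0,0,0,0.035,0,0,0],[0,0,0,0.035,0,0,0]]}'| grep -E "^force|pos"
python3 -m inch '{"moves":[[0,0,0,0.035,0,0,0],[0,0,0,0.035,0,0,0]]}'| grep -E "^force|pos"
```

```text
eef_pos: [0.4495, -0.1299, 0.0548]
force: [0.2, 0.1, 0.1]
eef_pos: [0.4495, -0.1299, 0.0538]
force: [0.3, -0.5, -0.2]
```

```bash
python3 -m inch '{"moves":[[0,0,0,0.035,0,0,0],[0,0,0,0.035,0,0,0]]}'| grep -E "^force|pos"
```

```text
eef_pos: [0.4495, -0.1299, 0.0527]
force: [-0.5, -0.1, 0.1]
```

```bash
python3 -m inch '{"moves":[[0,0,0,0.035,0,0,0],[0,0,0,0.035,0,0,0]]}'| grep -E "^force|pos"
```

```text
eef_pos: [0.4495, -0.1299, 0.0517]
force: [-0.8, 0.5, 0.1]
```

```bash
python3 -m inch '{"moves":[[0,0,0,0.035,0,0,0],[0,0,0,0.035,0,0,0]]}'| grep -E "^force|pos"; python3 -c "
from h import *
d=snapshot('scene');c=d['img'][150:195,245:300];cv2.imwrite('pics/z4.png',cv2.resize(c,None,fx=10,fy=10,interpolation=2));st()"
```

```text
eef_pos: [0.4495, -0.1299, 0.0506]
force: [-0.4, -0.7, -0.2]
t 9.15 p [ 0.4495 -0.1299  0.0507] F [ 0.27 -0.42  0.2 ] gap 0.0005
```

View pics/z4.png

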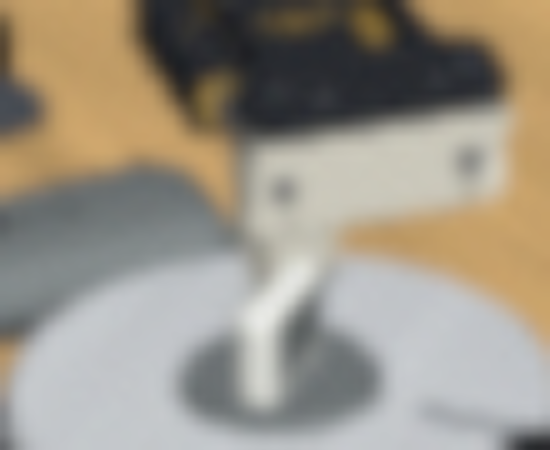

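The fingertip bottom is now just behind the panel top at about (290,275) in the crop, a few mm above the rim. I'll keep stepping.

```bash
python3 -m inch '{"moves":[[0,0,0,0.035,0,0,0],[0,0,0,0.035,0,0,0]]}'| grep -E "^force|pos"
```

```text
eef_pos: [0.4497, -0.13, 0.0498]
force: [1.1, 0.1, 2.5]
```

```bash
python3 -m inch '{"moves":[[0,0,0,0.035,0,0,0],[0,0,0,0.035,0,0,0]]}'| grep -E "^force|pos"
```

```text
eef_pos: [0.4496, -0.1302, 0.0488]
force: [-0.4, 0.1, 4.7]
```

```bash
python3 -m inch '{"moves":[[0,0,0,0.035,0,0,0],[0,0,0,0.035,0,0,0]]}'| grep -E "^force|pos"
```

```text
eef_pos: [0.4496, -0.1304, 0.0479]
force: [-2.6, -1.3, 6.8]
```

Contact found at a reported z of about 0.0503 (real rim top about 77 mm). Next I'll press about 1 mm more and work out the arc rows.

```bash
python3 -m inch '{"moves":[[0,0,0,0.035,0,0,0],[0,0,0,0.035,0,0,0],[0,0,0,0.035,0,0,0]]}'| grep -E "^force|pos"
cat >> h.py <<'E'
def arc(turn,step,p=None):
    "tool-axis xy rows for a drag by turn degrees about C"
    s=get_state();e=s['eef_pos'] if p is None else p;R=Ro.from_rotvec(s['tcp_rot']).as_matrix();v=np.array([*(e[:2]-C),0])
    print('r',np.hypot(*v[:2]).round(4),'stand angle',np.degrees(np.arctan2(v[1],v[0])-YAW).round(1)%360)
    for k in np.arange(step,turn+step/2*np.sign(step),step): print(round(k,1),(R.T@(Ro.from_euler('z',k,degrees=True).apply(v)-v)/.03).round(2)[:2].tolist())
E
python3 -c "
from h import *
st();arc(-100,-5)"
```

```text
eef_pos: [0.4496, -0.1306, 0.0471]
force: [-2.8, -2.2, 8.8]
t 10.05 p [ 0.4496 -0.1306  0.0471] F [-2.81 -2.17  8.83] gap 0.0004
r 0.0577 stand angle 249.1
-5.0 [0.15, 0.07]
-10.0 [0.3, 0.15]
-15.0 [0.44, 0.25]
-20.0 [0.57, 0.36]
-25.0 [0.68, 0.47]
-30.0 [0.79, 0.6]
-35.0 [0.89, 0.74]
-40.0 [0.97, 0.88]
-45.0 [1.05, 1.04]
-50.0 [1.1, 1.19]
-55.0 [1.15, 1.35]
-60.0 [1.18, 1.52]
-65.0 [1.19, 1.69]
-70.0 [1.2, 1.85]
-75.0 [1.18, 2.02]
-80.0 [1.15, 2.19]
-85.0 [1.11, 2.35]
-90.0 [1.05, 2.51]
-95.0 [0.98, 2.66]
```

```bash
python3 -m inch '{"moves":[[0,0.07,0.03,0,0,0,0],[0,0.15,0.07,0,0,0,0],[0,0.22,0.11,0,0,0,0],[0,0.3,0.15,0,0,0,0],[0,0.37,0.2,0,0,0,0],[0,0.44,0.25,0,0,0,0]]}'| grep -E "^force|pos"
python3 -c "
from h import *
st();d=snapshot('top');cv2.imwrite('pics/r2.png',rectify(d,C,.1,.077));arc(-100,-5)"
```

```text
eef_pos: [0.4415, -0.1213, 0.0479]
force: [0.7, -5.0, 7.7]
t 10.65 p [ 0.4415 -0.1213  0.0479] F [ 0.72 -5.03  7.73] gap 0.0003
r 0.0567 stand angle 236.2
-5.0 [0.13, 0.1]
-10.0 [0.25, 0.21]
-15.0 [0.36, 0.33]
-20.0 [0.46, 0.46]
-25.0 [0.55, 0.6]
-30.0 [0.63, 0.75]
-35.0 [0.69, 0.9]
-40.0 [0.74, 1.06]
-45.0 [0.77, 1.22]
-50.0 [0.8, 1.38]
-55.0 [0.8, 1.55]
-60.0 [0.8, 1.71]
-65.0 [0.77, 1.88]
-70.0 [0.74, 2.04]
-75.0 [0.69, 2.19]
-80.0 [0.62, 2.35]
-85.0 [0.55, 2.49]
-90.0 [0.46, 2.63]
-95.0 [0.36, 2.76]
```

```bash
cat >> h.py <<'E'
def line(zt=.077,ref=None):
    "engraved line: dark narrow radial streak; stand angle in degrees, from each view"
    for n in('scene','top'):
        d=snapshot(n);g=cv2.cvtColor(d['img'],cv2.COLOR_BGR2GRAY).astype(np.float32)
        A=np.radians(np.arange(0,360,.5));r=np.linspace(.048,.073,20)
        P=np.array([[proj(d,W(q*np.cos(a),q*np.sin(a),zt)) for q in r] for a in A],np.float32)
        I=cv2.remap(g,P[...,0],P[...,1],cv2.INTER_LINEAR)
        sh=lambda k:np.roll(I,k,0)
        c=np.clip(np.minimum(sh(18),sh(-18))-I,0,60);sc=np.median(c,1)
        o=np.argsort(-sc)[:1];top=[]
        for i in np.argsort(-sc):
            if all(abs((A[i]-A[j]+np.pi)%(2*np.pi)-np.pi)>.2 for j in top): top.append(i)
            if len(top)==3:break
        out=[]
        for i in top:
            k=np.arange(i-10,i+11);w=np.clip(sc[k%720]-.3*sc[i],0,None);out.append((round(float((w*k).sum()/w.sum()/2),2),round(float(sc[i]),1)))
        print(n,out)
E
python3 -c "
from h import *
line();st()"
```

```text
scene [(130.83, 23.9), (230.58, 22.3), (60.18, 0.9)]
top [(351.08, 55.8), (210.9, 38.7), (60.76, 3.1)]
t 10.8 p [ 0.4412 -0.1209  0.0478] F [-0.08 -4.17  6.73] gap 0.0004
```

```bash
python3 -c "
from h import *
v=Ro.from_euler('z',-15,degrees=True).apply([-.0355,-.0449,0]);arc(-100,-5,np.array([*(C+v[:2]),0]))"
```

```text
r 0.0572 stand angle 233.7
-5.0 [0.13, 0.11]
-10.0 [0.24, 0.23]
-15.0 [0.35, 0.35]
-20.0 [0.45, 0.49]
-25.0 [0.53, 0.63]
-30.0 [0.6, 0.79]
-35.0 [0.66, 0.94]
-40.0 [0.7, 1.1]
-45.0 [0.73, 1.27]
-50.0 [0.74, 1.43]
-55.0 [0.74, 1.6]
-60.0 [0.73, 1.76]
-65.0 [0.7, 1.93]
-70.0 [0.65, 2.09]
-75.0 [0.6, 2.25]
-80.0 [0.52, 2.4]
-85.0 [0.44, 2.54]
-90.0 [0.35, 2.68]
-95.0 [0.24, 2.8]
```

Drag 40° first and check the force.

```bash
python3 -m inch '{"moves":[[0,0,0,0.03,0,0,0],[0,0.06,0.06,0.03,0,0,0],[0,0.13,0.11,0.03,0,0,0],[0,0.19,0.17,0.03,0,0,0],[0,0.24,0.23,0.03,0,0,0],[0,0.3,0.29,0.03,0,0,0],[0,0.35,0.35,0.03,0,0,0],[0,0.4,0.42,0.03,0,0,0],[0,0.45,0.49,0.03,0,0,0],[0,0.49,0.56,0.03,0,0,0],[0,0.53,0.63,0.03,0,0,0],[0,0.57,0.71,0.03,0,0,0],[0,0.6,0.79,0.03,0,0,0],[0,0.63,0.86,0.03,0,0,0],[0,0.66,0.94,0.03,0,0,0],[0,0.68,1.02,0.03,0,0,0],[0,0.7,1.1,0.03,0,0,0]]}'| grep -E "^force|pos"
python3 -c "
from h import *
line();st()
v=Ro.from_euler('z',-55,degrees=True).apply([-.0355,-.0449,0]);arc(-100,-5,np.array([*(C+v[:2]),0]))"
```

```text
eef_pos: [0.4276, -0.0834, 0.0464]
force: [-3.7, -4.8, 12.0]
scene [(92.49, 37.6), (192.82, 10.7), (262.88, 1.7)]
top [(104.73, 4.8), (173.95, 2.6), (11.43, 2.3)]
t 12.6 p [ 0.4277 -0.083   0.0464] F [-3.16 -5.05 11.42] gap -0.0001
r 0.0572 stand angle 193.7
-5.0 [0.03, 0.16]
-10.0 [0.04, 0.33]
-15.0 [0.04, 0.5]
-20.0 [0.03, 0.66]
-25.0 [-0.0, 0.83]
-30.0 [-0.05, 0.99]
-35.0 [-0.1, 1.14]
-40.0 [-0.17, 1.29]
-45.0 [-0.26, 1.44]
-50.0 [-0.35, 1.57]
-55.0 [-0.46, 1.7]
-60.0 [-0.58, 1.82]
-65.0 [-0.71, 1.92]
-70.0 [-0.84, 2.02]
-75.0 [-0.99, 2.1]
-80.0 [-1.14, 2.17]
-85.0 [-1.29, 2.23]
-90.0 [-1.46, 2.27]
-95.0 [-1.62, 2.3]
```

```bash
python3 -m inch '{"moves":[[0,0.01,0.08,-0.02,0,0,0],[0,0.03,0.16,-0.02,0,0,0],[0,0.04,0.24,-0.02,0,0,0],[0,0.04,0.33,-0.02,0,0,0],[0,0.04,0.41,-0.02,0,0,0],[0,0.04,0.5,-0.02,0,0,0],[0,0.04,0.58,-0.02,0,0,0],[0,0.03,0.66,-0.02,0,0,0],[0,0.01,0.75,-0.02,0,0,0],[0,0,0.83,-0.02,0,0,0],[0,-0.02,0.91,-0.02,0,0,0],[0,-0.05,0.99,-0.02,0,0,0],[0,-0.07,1.06,-0.02,0,0,0],[0,-0.1,1.14,-0.02,0,0,0],[0,-0.13,1.22,-0.02,0,0,0],[0,-0.17,1.29,-0.02,0,0,0]]}'| grep -E "^force|pos"
python3 -c "
from h import *
line();st()
v=Ro.from_euler('z',-95,degrees=True).apply([-.0355,-.0449,0]);arc(-60,-5,np.array([*(C+v[:2]),0]))"
```

```text
eef_pos: [0.4428, -0.0469, 0.0468]
force: [-4.1, -3.3, 10.3]
scene [(51.31, 27.7), (153.68, 9.4), (190.81, 2.8)]
top [(272.57, 2.9), (346.45, 1.3), (58.75, 0.9)]
t 14.3 p [ 0.4431 -0.0465  0.0468] F [-1.94 -2.15  8.65] gap 0.0005
r 0.0572 stand angle 153.7
-5.0 [-0.08, 0.14]
-10.0 [-0.18, 0.28]
-15.0 [-0.29, 0.41]
-20.0 [-0.4, 0.52]
-25.0 [-0.53, 0.63]
-30.0 [-0.67, 0.73]
-35.0 [-0.81, 0.81]
-40.0 [-0.96, 0.88]
-45.0 [-1.12, 0.94]
-50.0 [-1.28, 0.98]
-55.0 [-1.45, 1.01]
```

```bash
python3 -m inch '{"moves":[[0,-0.04,0.07,0,0,0,0],[0,-0.08,0.14,0,0,0,0],[0,-0.13,0.21,0,0,0,0],[0,-0.18,0.28,0,0,0,0],[0,-0.23,0.35,0,0,0,0],[0,-0.29,0.41,0,0,0,0],[0,-0.34,0.47,0,0,0,0],[0,-0.4,0.52,0,0,0,0],[0,-0.46,0.58,0,0,0,0],[0,-0.53,0.63,0,0,0,0],[0,-0.6,0.68,0,0,0,0],[0,-0.67,0.73,0,0,0,0],[0,-0.74,0.77,0,0,0,0],[0,-0.81,0.81,0,0,0,0],[0,-0.88,0.85,0,0,0,0],[0,-0.96,0.88,0,0,0,0],[0,-1.04,0.91,0,0,0,0],[0,-1.12,0.94,0,0,0,0]]}'| grep -E "^force|pos"
python3 -c "
from h import *
line();st()"
```

```text
eef_pos: [0.4819, -0.0281, 0.0466]
force: [-5.1, -0.6, 10.1]
scene [(248.13, 46.3), (7.79, 17.4), (104.75, 7.0)]
top [(232.41, 5.2), (313.15, 3.7), (346.09, 3.1)]
t 16.2 p [ 0.4824 -0.028   0.0466] F [-4.14 -1.46  9.84] gap 0.0004
```

```bash
python3 -m inch '{"moves":[[0,0,0,-0.2,0,0,0],[0,0,0,-1.5,0,0,0],[0,0,0,-3,0,0,0],[0,0,2,-3,0,0,0],[0,0,4,-3,0,0,0],[0,0,6.5,-3,0,0,0],[0,0,6.5,-3,0,0,0],[0,0,6.5,-3,0,0,0],[0,0,6.5,-3,0,0,0]]}'| grep -E "^force|pos"
python3 -c "
from h import *
line();st()
a=[];
for n in('scene','top'):
  d=snapshot(n);print(n,'pred pointer',proj(d,W(.082,0,.079)),'centre',proj(d,W(0,0,.077)))
  a.append(cv2.resize(rectify(d,C,.1,.077),(400,400)))
  cv2.imwrite(f'pics/raw_{n}.png',d['img'])
cv2.imwrite('pics/r5.png',np.hstack(a))"
```

```text
eef_pos: [0.5349, 0.1617, 0.1358]
force: [-0.1, -0.7, 0.3]
scene [(261.88, 21.0), (4.33, 19.1), (288.99, 1.2)]
top [(4.12, 44.1), (292.19, 1.7), (266.12, 1.4)]
t 17.2 p [0.535  0.1587 0.1358] F [-0.78  0.3  -0.97] gap 0.0009
scene pred pointer [243.54492362 191.93144988] centre [271.44498045 187.91255687]
top pred pointer [336.28132901 196.4948608 ] centre [328.65481712 222.75263265]
```

View pics/r5.png

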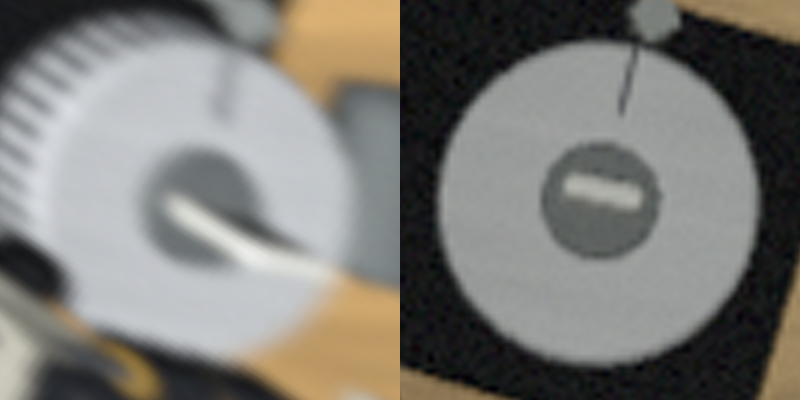

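The right panel (top view) shows the line running from (622,113) to (637,50), about 3–4° short of the pointer post at (655,18). Both detectors read +4.2°. I'll do a short corrective stroke.

```bash
python3 -c "
from h import *
for k in(-140,):
  v=Ro.from_euler('z',k,degrees=True).apply([-.0355,-.0449,0]);arc(6,1,np.array([*(C+v[:2]),0]));arc(-8,-1,np.array([*(C+v[:2]),0]))"
```

```text
r 0.0572 stand angle 108.7
1.0 [0.03, -0.01]
2.0 [0.06, -0.02]
3.0 [0.09, -0.03]
4.0 [0.13, -0.04]
5.0 [0.16, -0.06]
6.0 [0.19, -0.07]
r 0.0572 stand angle 108.7
-1.0 [-0.03, 0.01]
-2.0 [-0.06, 0.02]
-3.0 [-0.1, 0.03]
-4.0 [-0.13, 0.04]
-5.0 [-0.16, 0.04]
-6.0 [-0.19, 0.05]
-7.0 [-0.23, 0.06]
```

```bash
python3 -m inch '{"moves":[[0,0.13,-4,0,0,0,0],[0,0.13,-6.54,0,0,0,0],[0,0.13,-6.54,0,0,0,0],[0,0.13,-6.54,0,0,0,0],[0,0.13,-6.54,1.5,0,0,0],[0,0.13,-6.54,2.5,0,0,0],[0,0.13,-6.54,2.7,0,0,0],[0,0.13,-6.54,2.85,0,0,0],[0,0.13,-6.54,2.92,0,0,0],[0,0.13,-6.54,2.97,0,0,0],[0,0.13,-6.54,2.97,0,0,0]]}'| grep -E "^force|pos"
python3 -c "
from h import *
line()"
python3 -m inch '{"moves":[[0,-0.06,0.02,0,0,0,0],[0,-0.13,0.04,0,0,0,0],[0,-0.19,0.06,0,0,0,0],[0,-0.26,0.08,0,0,0,0],[0,-0.26,0.08,0,0,0,0]]}'| grep -E "^force|pos"
python3 -c "
from h import *
line();st()"
```

```text
eef_pos: [0.4794, -0.0278, 0.0483]
force: [-2.2, -0.8, 6.5]
scene [(245.4, 27.6), (5.88, 17.7), (264.02, 17.6)]
top [(346.52, 14.2), (308.91, 4.5), (232.54, 3.4)]
eef_pos: [0.4871, -0.0275, 0.0482]
force: [-3.6, -0.3, 5.2]
scene [(252.17, 52.1), (2.34, 16.6), (230.25, 4.6)]
top [(315.99, 5.3), (233.62, 4.4), (0.71, 2.9)]
t 19.1 p [ 0.4871 -0.0275  0.0483] F [-3.68 -0.19  4.59] gap 0.0002
```

```bash
python3 -m inch '{"moves":[[0,0,0,-0.2,0,0,0],[0,0,0,-1.5,0,0,0],[0,0,0,-3,0,0,0],[0,0,2,-3,0,0,0],[0,0,4,-3,0,0,0],[0,0,6.5,-3,0,0,0],[0,0,6.5,-3,0,0,0],[0,0,6.5,-3,0,0,0],[0,0,6.5,-3,0,0,0]]}'| grep -E "^force|pos"
python3 -c "
from h import *
line();line(.078);st()
d=snapshot('top');im=rectify(d,W(.065,0,.077),.035,.077,.0001);cv2.imwrite('pics/r6.png',im[:600])
n=lambda X:((np.array(C)+.0-X))
o=W(.065,0,.077)
for r in(.044,.078,.082): X=W(r,0,.077);print(r,[round((o[1]+.035-X[1])/.0001),round((o[0]+.035-X[0])/.0001)])"
```

```text
eef_pos: [0.5398, 0.1621, 0.1378]
force: [0.2, -0.7, 0.1]
scene [(260.43, 17.9), (0.42, 16.3), (285.8, 1.4)]
top [(0.29, 47.8), (122.08, 1.4), (286.41, 0.7)]
scene [(2.0, 17.1), (261.08, 12.9), (240.0, 1.2)]
top [(0.34, 45.6), (287.12, 1.3), (121.13, 1.2)]
t 20.2 p [0.5396 0.1583 0.1374] F [-0.34 -0.88  0.05] gap 0.0003
0.044 [289, 551]
0.078 [388, 226]
0.082 [400, 187]
```

View pics/r6.png

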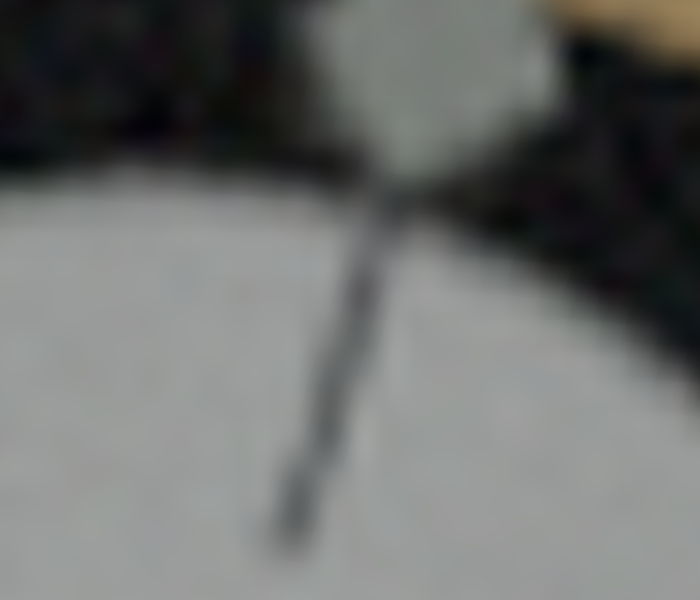

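The line (290,545)→(385,210) extrapolates to within about 1 mm of the pointer tip at (402,187), roughly 0.015 rad. The wheel is aligned and released, so next is the clamp lever.

```bash
python3 -c "
from h import *
rel(W(-.08,.135,.1374),W(-.08,.135,.073),W(.018,.135,.073))"
```

```text
[2.12, -3.74, 0.0] [0.448  0.0675 0.1374]
[2.12, -3.74, 2.15] [0.448  0.0675 0.073 ]
[-1.15, -3.81, 2.15] [0.5417 0.0388 0.073 ]
```

```bash
python3 -m inch '{"moves":[[0,2.1,-1.5,0,0,0,0],[0,2.1,-3.75,0,0,0,0],[0,2.1,-3.75,0,0,0,0],[0,2.1,-3.75,0,0,0,0],[0,2.1,-3.75,1,0,0,0],[0,2.1,-3.75,2.1,0,0,0],[0,2.1,-3.75,2.1,0,0,0],[0,2.1,-3.75,2.1,0,0,0]]}'| grep -E "^force|pos"
python3 -c "
from h import *
st();d=snapshot('scene');s=get_state();k=np.array([0,0,1])
u,v=proj(d,W(-.03,.135,.1)).astype(int);c=d['img'][v-40:v+35,u-50:u+50];cv2.imwrite('pics/l1.png',cv2.resize(c,None,fx=7,fy=7,interpolation=2))
f=lambda X:((proj(d,X)-[u-50,v-40])*7).round()
print('tip exp',f([*s['eef_pos'][:2],s['eef_pos'][2]+.027]),'ball',f(W(-.0384,.135,.116)))
rel(W(.0,.135,.073),W(.02,.135,.073))"
```

```text
eef_pos: [0.4484, 0.0687, 0.0743]
force: [-0.1, -0.1, 0.4]
t 21.05 p [0.4484 0.0687 0.0743] F [-0.11 -0.05  0.43] gap 0.0005
tip exp [477. 259.] ball [374. 243.]
[-2.63, -0.12, 0.07] [0.5245 0.0441 0.073 ]
[-3.3, -0.14, 0.07] [0.5436 0.0383 0.073 ]
```

View pics/l1.png

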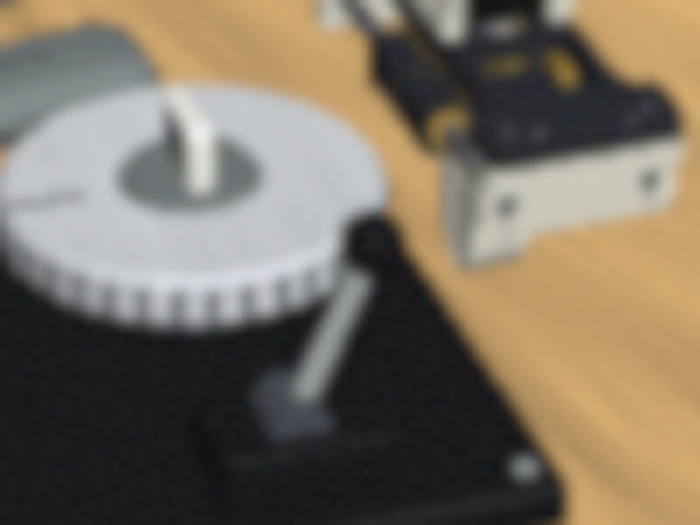

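The fingertip at (485,260) and the ball at (372,242) both match the predictions, so I'll push the lever over.

```bash
python3 -m inch '{"moves":[[0,-0.3,-0.02,0.1,0,0,0],[0,-0.6,-0.03,0.1,0,0,0],[0,-0.9,-0.04,0.1,0,0,0],[0,-1.2,-0.06,0.1,0,0,0],[0,-1.5,-0.08,0.1,0,0,0],[0,-1.8,-0.09,0.1,0,0,0],[0,-2.1,-0.1,0.1,0,0,0],[0,-2.4,-0.11,0.1,0,0,0],[0,-2.6,-0.12,0.1,0,0,0],[0,-2.8,-0.12,0.1,0,0,0],[0,-3,-0.13,0.1,0,0,0],[0,-3,-0.13,0.1,0,0,0]]}'| grep -E "^force|pos"
python3 -c "
from h import *
st();rel(W(.02,.135,.073));line()"
python3 -m inch '{"moves":[[0,-0.05,0,0,0,0,0],[0,-0.1,0,0,0,0,0],[0,-0.1,0,0,0,0,0]]}'| grep -E "^force|pos"
```

```text
eef_pos: [0.5342, 0.0408, 0.071]
force: [-2.5, 0.9, -0.1]
t 22.3 p [0.5342 0.0408 0.071 ] F [-2.53  0.92 -0.14] gap 0.0004
[-0.32, 0.0, -0.07] [0.5436 0.0383 0.073 ]
scene [(77.63, 45.0), (0.32, 17.2), (264.82, 10.8)]
top [(0.33, 46.5), (47.39, 15.2), (175.47, 4.0)]
eef_pos: [0.535, 0.0406, 0.0707]
force: [-4.9, 2.2, 1.4]
```

```bash
python3 -m inch '{"moves":[[0,-0.05,0,0,0,0,0],[0,-0.1,0,0,0,0,0],[0,-0.15,0,0,0,0,0],[0,-0.15,0,0,0,0,0]]}'| grep -E "^force|pos"
python3 -m inch '{"moves":[[0,0.3,0,0,0,0,0],[0,1,0,0,0,0,0],[0,1.5,0,-1,0,0,0],[0,1.5,3,-3,0,0,0],[0,1.5,6,-3,0,0,0],[0,1.5,6,-3,0,0,0],[0,1.5,6,-3,0,0,0],[0,1.5,6,-3,0,0,0]]}'| grep -E "^force|pos"
python3 -c "
from h import *
st();line();a=[]
for n in('scene','top'):
  d=snapshot(n);u,v=proj(d,W(.0,.07,.1)).astype(int);a.append(cv2.resize(d['img'][v-40:v+40,u-50:u+50],(400,320),interpolation=2))
  for th in(.88,1.0): t=th-.505;print(n,th,((proj(d,W(.08*np.sin(t),.135,.046+.08*np.cos(t)))-[u-50,v-40])*4).round())
cv2.imwrite('pics/l2.png',np.hstack(a))"
```

```text
eef_pos: [0.5353, 0.0405, 0.0703]
force: [-14.2, 4.3, 10.2]
eef_pos: [0.5485, 0.2332, 0.1636]
force: [-0.2, -0.6, -0.8]
t 23.9 p [0.5485 0.2332 0.1636] F [-0.15 -0.62 -0.77] gap 0.0003
scene [(77.09, 60.0), (260.42, 17.4), (0.42, 16.3)]
top [(0.36, 45.8), (263.76, 1.3), (79.17, 1.2)]
scene 0.88 [187. 190.]
scene 1.0 [174. 198.]
top 0.88 [130.  93.]
top 1.0 [133.  83.]
```

View pics/l2.png

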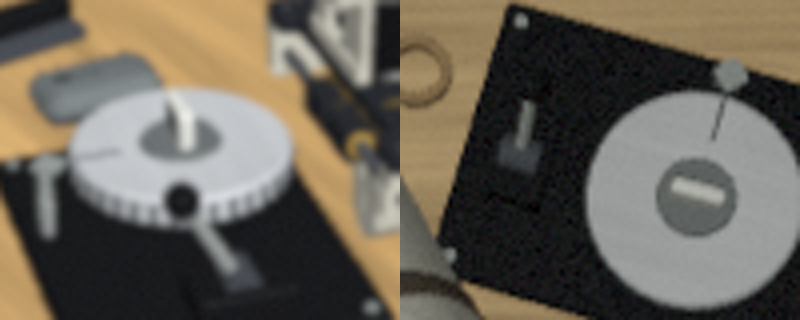

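The ball at (182,202) sits within calibration error of its fully-over position (174,198), and the push ended against the stop with 14 N. The line still reads about 0.4° from the pointer and the hand is clear.

```bash
python3 -c "
from cell import *
print(sign_off())"
```

```text
the job is handed in; nothing more can be done
None
```

I turned the wheel until its engraved line faced the pointer (about 0.4° off by camera), let go, threw the clamp lever over to its stop, and handed the job in at about 24 s of the 67 s; the hand-in returned no verdict.

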